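Clear the dropper bottles and hold a slide flush on the tilted stage

TASK

First clear the two loose dropper bottles beside the viewing stage out of the way: stand them upright in the wooden caddy, one to a cell. Then take the slide carrier by its grip fin, tilt it to match the slope of the stage face (the slope is different every time) and gently press its underside flush and square onto the marked outline; finish while still holding it there with a light, steady push, clearly more than its own weight. Leave the beaker, the petri dish and the cover-slip box where they are.

Things in the scene. Friction and masses are not known exactly. Their poses are not given: they have to be found in the camera images.
- slide_carrier: Grey plastic slide carrier lying flat: plate 80 (x) x 40 (y) x 6 mm, with an upright grip fin in the middle of its top, 34 mm long (x), 14 mm thick (y), its top 48 mm above the underside. About 90 g. Origin at the centre of the flat underside, z up out of the fin. It is symmetric: either end may lead.
- face_mid (a point): Centre of the flat aluminium stage face, 110 (x) x 84 (y) mm, about 65 mm above the bench; round it a thin dark outline, 86 (x) x 45 mm, marks the carrier's place. x runs up the slope, away from the robot, y is level, z is the outward normal, leaning toward the robot. Inclined 14 to 35 degrees, different every time; the hinge is too stiff for a light push to turn.
- stage_base: Viewing stage, fixed to the bench: dark base 130 (x) x 124 (y) x 10 mm and two aluminium cheeks (10 mm thick, centred at y = +-51 mm, tops 72 mm above the bench, 34 mm long in x) that carry the tilted face plate between them. Origin at the centre of the underside; the face slopes up along its +x.
- caddy: Low open plywood caddy, fixed to the bench: 68 (x) x 188 (y) x 30 mm high, walls 4 mm, floor 4 mm thick; two dividers as high as the walls make three cells in a row along y, each about 60 (x) x 57 (y) mm. Origin at the centre of the underside. All three cells are empty at the start.
- cell_0 (a point): Centre of the floor of the caddy's cell at its -y end, 4 mm above the bench.
- cell_1 (a point): Centre of the floor of the caddy's middle cell.
- cell_2 (a point): Centre of the floor of the caddy's cell at its +y end.
- dropper_a: Dropper bottle with a rubber teat, standing upright: round body 29 mm in diameter up to about 52 mm, narrower cap and teat above, 92 mm high in all, about 45 g. Origin at the centre of its underside, z up.
- dropper_b: The other dropper bottle, the same shape and size, upright. Origin at the centre of its underside, z up.
- beaker: Glass beaker 60 mm wide, 79 mm high, a bystander to leave alone. Origin at the centre of its underside.
- petri: Petri dish 62 mm wide, 14 mm high, a bystander to leave alone. Origin at the centre of its underside.
- coverslips: Small cover-slip box 33 x 33 x 14 mm, a bystander to leave alone. Origin at the centre of its underside.

How it is judged:
By the outcome, as a careful person would: the job done as asked, in the order asked, and still so for the second after the job is handed in, while the arm keeps its last pose, push and grip.
It also fails if it takes over 72 s, if anything falls off the work surface, if the arm or the gripper's body presses on something with over 40 N, if the wrist force passes 120 N, or if a joint passes its speed limit or range.

ROBOT

A 6-joint arm with a two-finger parallel gripper is mounted at the origin on the work surface; the furniture and walls round the work are solid. World frame = base frame: x ahead of the robot, y to its left, z up, the work surface at z = 0. Lengths are in m, angles in rad, forces in N, time in s.
With the tool pointing down it reaches from about 0.3 to 0.875 m from the base axis. Payload 6.4 kg.
Tool frame: the origin (TCP) lies at the centre of the arm's flange, where the gripper is bolted on; the fingertips stand 173 mm ahead of it and the grasp point (between the pads) lies 155 mm ahead of it (bot.tips_ahead is the distance from the TCP to the fingertips, in m); y points along the fingers, x is the direction in which the jaws open and shut, and the axes are right-handed (so a half turn about y gives the same grasp; the last joint's range is limited). The gripper opens to 85 mm and grips with 20 to 120 N. Pads are 22 mm wide; open, the fingers measure 114 mm over their backs; the gripper's body (76 mm by 85 mm) begins 54 mm behind the grasp point. The pads swing forward as they close: fully open they stand 13 mm farther back than shut.
Start: joints at [1.076, 0.181, 1.607, -0, 1.354, -0.206], TCP at [0.164, 0.551, 0.405] pointing down, gripper open.
Joint ranges: [-2.99, 2.99], [-0.89, 2.07], [0.3, 2.58], [-1.14, 4.28], [0, 2.63], [-3.12, 3.12]. Speed limits (rad/s): [2.57, 2.57, 3.01, 3.14, 3.14, 3.14].

INTERFACE

Orientations are given as a unit quaternion [x, y, z, w].
In Python, from station import get_state, optics, workorder, bot gives the robot as it stands.
- The arm moves only by the tool arm_command, never from a script. Its argument "deltas" is a list that holds one entry, the list of rows, each a list of 7 numbers: the shift along the tool's x, y, z in cm, then the turn, a rotation vector about the tool's x, y, z in rad, then the finger opening in cm, from 0 to 8.54. In form: [[[tx, ty, tz, rx, ry, rz, gripper], ...]]. A call has exactly 10 rows; each row is the pose to reach, as a shift and turn from the pose commanded when the call began, along the tool's axes at that moment; what a row does not reach only later rows make up. A row lasts 1/10 s, in which the tool goes at most 50 mm and 8.59 degrees, less where a joint would pass 70% of its speed; a pose out of reach is approached as far as the arm can. A call with a gripper value outside its range is refused whole. The fingers move at their own pace and stop on an object; the grip force is fixed at half the most. Time passes only in rows, so rows that repeat a pose let the fingers close, or fill a call up. It gives the time, the measured TCP pose, the force and the opening at its end, in the units of the state.
- get_state(): the state, without advancing time (a new reading comes with each control period).
- optics.capture(name): name is "side" or "top" or "wrist"; returns a dict with "frame" (420x560x3 uint8, red, green, blue), "mtx" (3x3 intrinsics, pixels), "extrinsics" (4x4, takes a point from camera to world coordinates). Camera axes: x right, y down, z forward; pixel columns grow to the right and rows downward; lengths in m; the calibration is good to about 2 mm. A picture is of the moment at which its call begins. There is no depth.
- workorder.sign_off(): hands the job in, once; it reports no verdict.
The state is a dict: "clock": time; "qpos": joint angles; "dq": joint speeds; "joint_torque": joint torques, N m; "position": TCP position; "ee_rot": TCP orientation; "force": force on the tool from outside, world axes, zero at the start; "moment": the same for the moment, N m; "width": finger opening in m.
Only numpy, scipy, OpenCV 4.12 (cv2) and the standard library are available. Lean on these libraries where they do the work, as an engineer would, in place of code of your own. Each camera call takes 0.05 s, during which the arm holds its last target. There are 200 camera calls.

## Working session

There is one attempt and no reset: what is moved stays moved. The work goes in short steps, Python scripts to look and compute and a tool call to move; the robot and the scene stay as the last step left them, time stands still between calls to the robot, and variables do not carry over. Pictures are saved under pics/ and viewed, about 8 in all and at most 12, crops included, and the job is handed in when it is done.

Besides the shell and the picture viewer there is one more tool, called after "Emit:" in YAML: its name, and indented under it one key for each argument. arm_command: Moves the arm, as the interface text tells. Its arguments: {"type":"object","properties":{"deltas":{"type":"array"}},"required":["deltas"]}

```bash
mkdir -p pics; ls; cat > h.py <<'E'
import numpy as np, cv2
from scipy.spatial.transform import Rotation as R
from station import get_state, optics, workorder, bot
def cap(n,f):
    c=optics.capture(n); cv2.imwrite('pics/'+f+'.png',c['frame'][:,:,::-1]); np.savez('pics/'+f,**c); return c
def load(f): return np.load('pics/'+f+'.npz')
def proj(c,P):
    P=np.atleast_2d(P); E=np.linalg.inv(c['extrinsics']); q=(P@E[:3,:3].T+E[:3,3])@c['mtx'].T
    return q[:,:2]/q[:,2:]
def ray(c,uv):
    E=c['extrinsics']; d=E[:3,:3]@np.linalg.inv(c['mtx'])@np.array([*uv,1.]); return E[:3,3],d/np.linalg.norm(d)
def atz(c,uv,z):
    o,d=ray(c,uv); return o+d*(z-o[2])/d[2]
def tri(c1,u1,c2,u2):
    o1,d1=ray(c1,u1);o2,d2=ray(c2,u2)
    s=np.linalg.lstsq(np.c_[d1,-d2],o2-o1,rcond=None)[0]
    a,b=o1+d1*s[0],o2+d2*s[1]; return (a+b)/2,np.linalg.norm(a-b)
E
python3 - <<'E'
from h import *
np.set_printoptions(precision=4,suppress=True)
for n in('top','side'):
    c=cap(n,n+'0'); print(n,c['mtx'],c['extrinsics'])
print(get_state(),bot.tips_ahead)
for n in('top','side'):
    im=cv2.imread(f'pics/{n}0.png'); cv2.imwrite(f'pics/{n}0b.png',cv2.resize(im,(800,600),interpolation=cv2.INTER_CUBIC))
E
```

```text
pics
top [[425.205    0.     285.7002]
 [  0.     425.205  208.8656]
 [  0.       0.       1.    ]] [[ 0.0029 -0.9896  0.1436  0.4012]
 [-0.9999 -0.0004  0.0172 -0.053 ]
 [-0.0169 -0.1437 -0.9895  1.2268]
 [ 0.      0.      0.      1.    ]]
side [[467.6356   0.     283.3626]
 [  0.     467.6356 201.7352]
 [  0.       0.       1.    ]] [[ 0.9997 -0.0222  0.0116  0.541 ]
 [-0.02   -0.4299  0.9027 -1.016 ]
 [-0.0151 -0.9026 -0.4302  0.5526]
 [ 0.      0.      0.      1.    ]]
{'clock': 0.1, 'qpos': array([ 1.0757,  0.1815,  1.6079,  0.    ,  1.3539, -0.2063]), 'dq': array([-0.0004, -0.0015,  0.0006,  0.    ,  0.0019, -0.    ]), 'joint_torque': array([  0.001 , -44.5878, -35.2233,  -0.0003,   0.0042,   0.    ]), 'position': array([0.1636, 0.551 , 0.4039]), 'ee_rot': array([ 0.567 ,  0.4223, -0.4234, -0.5665]), 'force': array([-0.2072,  1.286 , -0.7137]), 'moment': array([ 0.0433, -0.0188, -0.0096]), 'width': 0.08555151868219857} 0.1734
```

View pics/top0b.png

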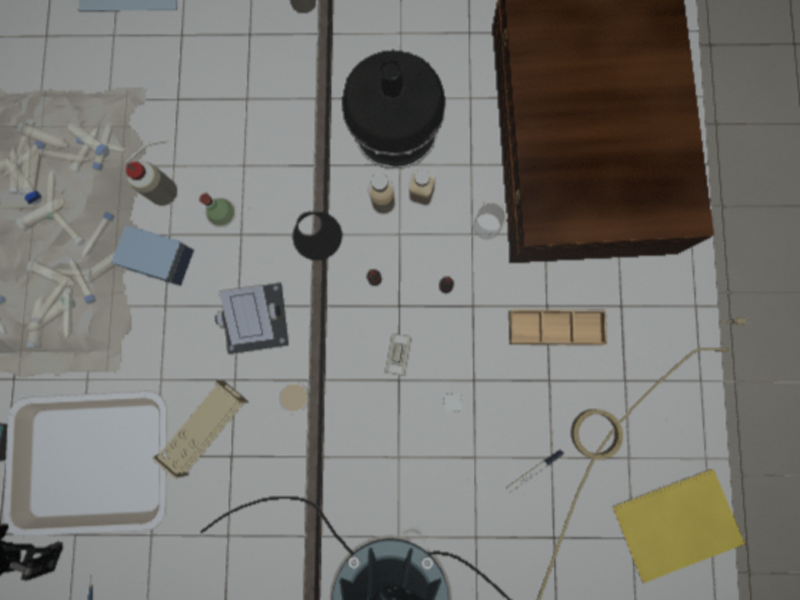

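View pics/side0b.png

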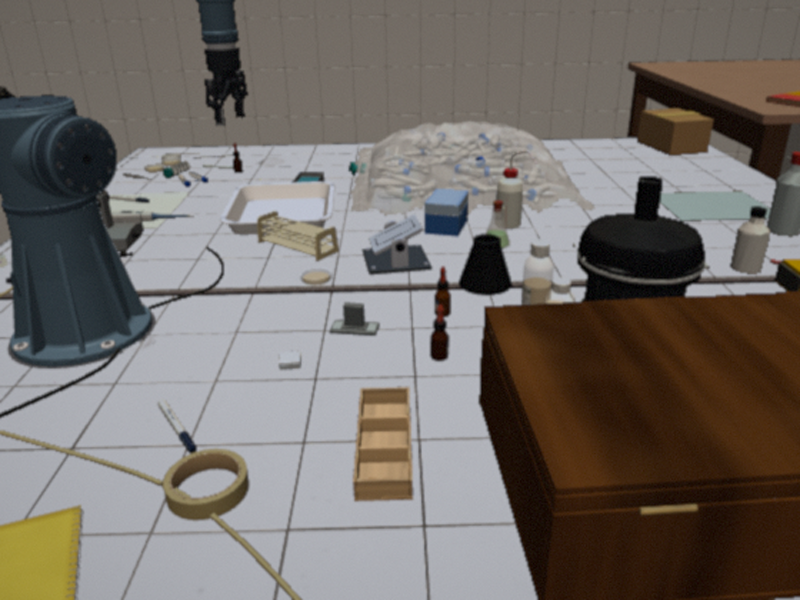

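Top picture (800-px scale): stage at about (252,318), droppers at (374,277) and (446,284), carrier at (398,354), caddy at (557,327), beaker (488,218), petri (293,397), coverslips (452,402). The side view shows the face rising away from the robot. I'll enlarge these.

```bash
python3 - <<'E'
from h import *
def crop(n,x,y,w,h,s):
    im=cv2.resize(cv2.imread(f'pics/{n}0.png')[y:y+h,x:x+w],(w*s,h*s),interpolation=cv2.INTER_CUBIC)
    for k in range(0,w,10): cv2.line(im,(k*s,0),(k*s,6 if k%50 else 14),(0,0,255),1)
    for k in range(0,h,10): cv2.line(im,(0,k*s),(6,k*s),(0,0,255),1)
    return im
a=crop('top',145,195,66,50,6)[:300,:396]; b=crop('top',250,185,99,75,4)[:300,:396]
c=crop('top',350,205,79,60,5)[:300,:396]; d=crop('side',245,148,66,50,6)[:300,:396]
p=lambda i:cv2.copyMakeBorder(i,0,0,0,4,cv2.BORDER_CONSTANT)
cv2.imwrite('pics/comp.png',np.vstack([np.hstack([p(a),p(b)]),np.hstack([p(c),p(d)])]))
E
```

```text
Traceback (most recent call last):
ValueError: all the input array dimensions except for the concatenation axis must match exactly, but along dimension 1, the array at index 0 has size 800 and the array at index 1 has size 799
```

```bash
python3 - <<'E'
from h import *
def crop(n,x,y,w,h,s):
    im=cv2.resize(cv2.imread(f'pics/{n}0.png')[y:y+h,x:x+w],(w*s,h*s),interpolation=cv2.INTER_CUBIC)
    for k in range(0,w,10): cv2.line(im,(k*s,0),(k*s,6),(0,0,255),1)
    for k in range(0,h,10): cv2.line(im,(0,k*s),(6,k*s),(0,0,255),1)
    return im[:300,:395]
p=lambda i:cv2.copyMakeBorder(i,0,0,0,5,cv2.BORDER_CONSTANT)
a=crop('top',145,195,66,50,6); b=crop('top',250,185,99,75,4)
c=crop('top',350,205,79,60,5); d=crop('side',245,148,66,50,6)
cv2.imwrite('pics/comp.png',np.vstack([np.hstack([p(a),p(b)]),np.hstack([p(c),p(d)])]))
E
```

```text
(no output)
```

View pics/comp.png

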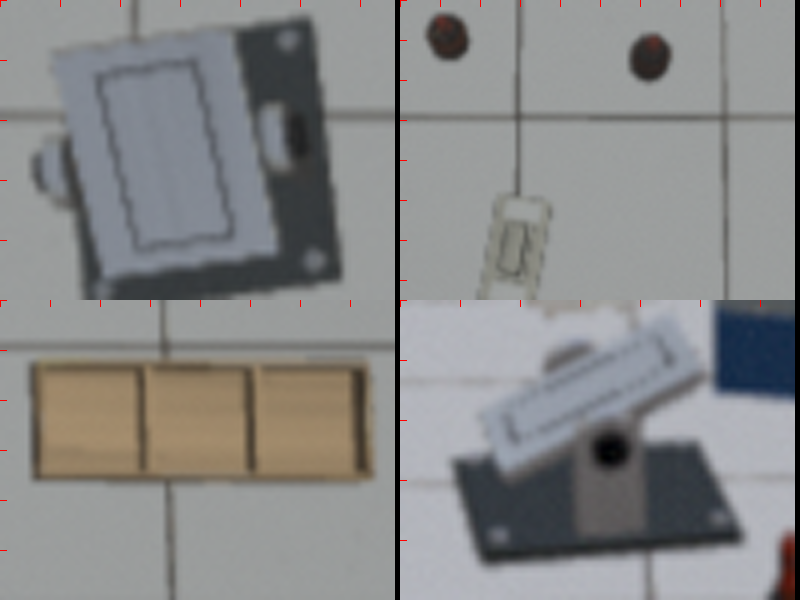

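Composite: the top crop shows the face's four corners and the dark outline cleanly; dropper heads sit at crop (448,36) and (650,57), the fin at (512,248), the caddy rim from (32,362) to (372,478). In the side crop the face corners are at (478,418), (505,478), (705,375) and (668,318).

```bash
cat > m.py <<'E'
from h import *
from scipy.optimize import least_squares
np.set_printoptions(precision=4,suppress=True)
T,S=load('top0'),load('side0')
m=lambda p,x,y,s:(np.array(p,float)+.5)/s-.5+[x,y]
ft=m([(52,50),(235,30),(278,255),(103,278)],145,195,6)
ot=m([(97,75),(195,62),(233,238),(138,250)],145,195,6)
fs=m([(80,118),(268,17),(305,75),(105,175)],245,148,6)
os_=m([(101,117),(263,33),(288,62),(115,143)],245,148,6)
def box(a,b): return np.array([(a,b,0),(a,-b,0),(-a,-b,0),(-a,b,0)])/2  # UL,UR,LR,LL in top
F,O=box(.110,.084),box(.086,.045)
def pose(v): return R.from_euler('ZY',[v[3],-v[4]])  # x up slope
def res(v,full=False):
    r=pose(v); f=r.apply(F)+v[:3]; o=r.apply(O)+v[:3]; k=[3,0,1,2]
    e=[proj(T,f)-ft,proj(T,o)-ot,proj(S,f)[k]-fs,proj(S,o)[k]-os_]
    return e if full else np.ravel(e)
s=least_squares(res,[.4,.25,.065,.1,.4],x_scale=.05,loss='soft_l1')
print('face',s.x,'tilt',np.degrees(s.x[4]),'yaw',np.degrees(s.x[3])); print(np.array(res(s.x,True)).reshape(4,8))
for n,p,q in(('a',(48,36),(443,291)),('b',(250,57),(440,334))):
    t=m(p,250,185,4); sd=(np.array(q)+.5)/1.42857-.5
    print(n,t,tri(T,t,S,sd),atz(T,t,.06))
c=m([(32,62),(370,62),(373,178),(35,178)],350,205,5)
C=np.array([atz(T,p,.03) for p in c]); print('caddy',C,C.mean(0),np.linalg.norm(np.diff(C,axis=0),axis=1))
f=np.array([atz(T,p,.048) for p in m([(105,220),(130,222),(122,275),(100,272)],250,185,4)]);print('fin',f,f.mean(0))
k=np.array([atz(T,(np.array(p)+.5)/1.42857-.5,.006) for p in[(392,333),(412,337),(405,376),(386,373)]]);print('carr',k,k.mean(0))
for n,p in(('beaker',(488,218)),('petri',(293,397)),('cs',(452,402))): print(n,atz(T,(np.array(p)+.5)/1.42857-.5,.01))
E
python3 m.py
```

```text
face [0.5378 0.2813 0.0617 0.1418 0.4244] tilt 24.315310610098813 yaw 8.123516561187207
[[-0.2726  0.6759 -0.3352 -0.2706  0.3134 -0.2201 -0.1821  0.1263]
 [ 0.2332 -0.3018  0.1593 -0.4219  0.0764 -0.4176 -0.0251 -0.1727]
 [-0.0947 -0.9061  0.8948 -0.4426 -0.1787 -0.6344 -0.9865 -0.0601]
 [ 0.6921 -0.2367 -0.721   0.8132 -2.2676  1.1043  0.2177  0.9191]]
a [261.625 193.625] (array([0.6187, 0.0358, 0.0443]), np.float64(0.004514438977915845)) [0.6135 0.0346 0.06  ]
b [312.125 198.875] (array([ 0.6042, -0.107 ,  0.039 ]), np.float64(0.0038402827623239605)) [ 0.5987 -0.1061  0.06  ]
caddy [[ 0.5518 -0.2312  0.03  ]
 [ 0.5519 -0.4214  0.03  ]
 [ 0.4865 -0.4202  0.03  ]
 [ 0.4861 -0.2315  0.03  ]] [ 0.5191 -0.3261  0.03  ] [0.1902 0.0654 0.1887]
fin [[ 0.4861 -0.0055  0.048 ]
 [ 0.4847 -0.0229  0.048 ]
 [ 0.4481 -0.0175  0.048 ]
 [ 0.4502 -0.0023  0.048 ]] [ 0.4673 -0.012   0.048 ]
carr [[ 0.5083  0.001   0.006 ]
 [ 0.5003 -0.0394  0.006 ]
 [ 0.4224 -0.0255  0.006 ]
 [ 0.4282  0.0124  0.006 ]] [ 0.4648 -0.0129  0.006 ]
beaker [ 0.7456 -0.1954  0.01  ]
petri [0.3804 0.1965 0.01  ]
cs [ 0.3717 -0.1186  0.01  ]
```

Sizes agree (caddy 188 × 65, face fit residual about 0.5 px, tilt ≈24°). Next: a planning helper, then the first move.

```bash
cat >> h.py <<'E'
np.set_printoptions(precision=4,suppress=True)
def Rdown(az,tilt=0.):
    """tool y down; tool x (jaws) at world azimuth az"""
    x=np.array([np.cos(az),np.sin(az),0]);y=np.array([0,0,-1.]);return np.c_[x,y,np.cross(x,y)]
def plan(grasp,Rt,ahead=.155,pose=None):
    s=get_state(); p,q=(s['position'],R.from_quat(s['ee_rot'])) if pose is None else pose
    tcp=np.array(grasp)-Rt[:,1]*ahead
    d=q.inv().apply(tcp-p)*100; r=(q.inv()*R.from_matrix(Rt)).as_rotvec()
    print('shift cm',d.round(2),'rot',r.round(3),'|',np.linalg.norm(d).round(1),np.degrees(np.linalg.norm(r)).round(1))
    return tcp,R.from_matrix(Rt)
E
python3 - <<'E'
from h import *
s=get_state(); print(R.from_quat(s['ee_rot']).as_matrix()); print([a for a in dir(bot) if a[0]!='_'])
for az in(0,np.pi):
    print(az); P=plan([.617,.0355,.16],Rdown(az)); plan([.617,.0355,.044],Rdown(az),pose=P)
E
```

```text
[[ 0.2848 -0.0008 -0.9586]
 [ 0.9586 -0.0014  0.2848]
 [-0.0016 -1.      0.0004]]
['MotionError', 'tips_ahead']
0
shift cm [-36.49   8.93 -58.14] rot [ 0.001  1.282 -0.002] | 69.2 73.5
shift cm [ 0.  11.6  0. ] rot [0. 0. 0.] | 11.6 0.0
3.141592653589793
shift cm [-36.49   8.93 -58.14] rot [-0.002 -1.86  -0.001] | 69.2 106.5
shift cm [ 0.  11.6 -0. ] rot [0. 0. 0.] | 11.6 0.0
```

Emit:
arm_command:
  deltas:
    - [[-0.5,0,-0.8,0,0.02,0,6],[-2,0,-3.2,0,0.07,0,6],[-4.5,0,-7.2,0,0.16,0,6],[-7,0,-11.2,0,0.25,0,6],[-9.5,0,-15.1,0,0.34,0,6],[-12,0,-19.1,0,0.43,0,6],[-14.5,0,-23.1,0,0.52,0,6],[-17,0,-27.1,0,0.61,0,6],[-19.5,0,-31.1,0,0.7,0,6],[-22,0,-35,0,0.78,0,6]]

```text
clock: 1.1
position: [0.4375, 0.2384, 0.4047]
ee_rot: [0.685, 0.174, -0.174, -0.685]
force: [0.8, 1.2, -0.3]
width: 0.0603
```

```bash
python3 - <<'E'
from h import *
P=plan([.617,.0355,.16],Rdown(0)); plan([.617,.0355,.044],Rdown(0),pose=P)
E
```

```text
shift cm [  6.1    8.98 -26.39] rot [0.    0.497 0.   ] | 28.5 28.5
shift cm [ 0.  11.6  0. ] rot [0. 0. 0.] | 11.6 0.0
```

Emit:
arm_command:
  deltas:
    - [[0.9,0.5,-4,0,0.07,0,6],[2,1,-8.5,0,0.15,0,6],[3,2,-13,0,0.24,0,6],[4,3.5,-17.3,0,0.32,0,6],[5,5.5,-21.5,0,0.4,0,6],[5.7,7.5,-24.5,0,0.46,0,6],[6,8.6,-26,0,0.49,0,6],[6.1,8.98,-26.4,0,0.497,0,6],[6.1,8.98,-26.4,0,0.497,0,6],[6.1,8.98,-26.4,0,0.497,0,6]]

```text
clock: 2.1
position: [0.6167, 0.0391, 0.3155]
ee_rot: [-0.707, -0.002, 0.002, 0.707]
force: [-0.8, -0.0, 0.9]
width: 0.06
```

```bash
python3 - <<'E'
from h import *
c=cap('wrist','w1'); s=get_state(); print(s['position'],c['extrinsics'],c['mtx'][0,0])
for n,x,y in(('a',.617,.0355),('b',.603,-.1065)): print(n,proj(c,[[x,y,0],[x,y,.052],[x,y,.092]]))
plan([.617,.0355,.044],Rdown(0))
E
```

```text
[0.6168 0.0394 0.3159] [[ 1.      0.0058  0.0013  0.6165]
 [ 0.0059 -0.9657 -0.2595  0.1053]
 [-0.0002  0.2595 -0.9657  0.285 ]
 [ 0.      0.      0.      1.    ]] 293.82724336281785
a [[282.8388 196.2345]
 [282.8541 211.1936]
 [282.871  227.7   ]]
b [[269.6164 318.9251]
 [267.2579 353.924 ]
 [264.7757 390.7578]]
shift cm [ 0.01 11.69 -0.39] rot [-0.     0.006  0.001] | 11.7 0.4
```

View pics/w1.png

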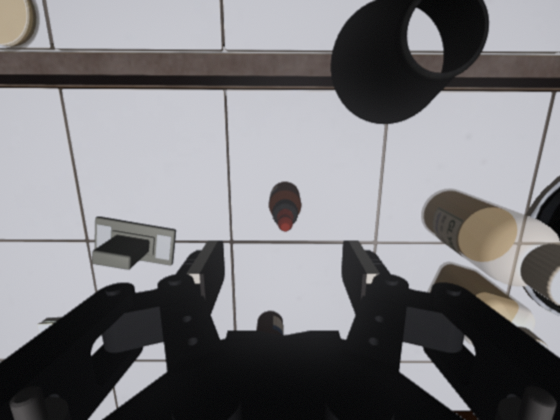

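Wrist view: bottle a's teat is at (286,227) and its base near (285,196), within about 2 mm of the prediction; bottle b at (270,322) matches too. The carrier's fin and plate are at left (135,245). Descending.

Emit:
arm_command:
  deltas:
    - [[0.2,0.5,-0.4,0,0,0,6],[0.2,2.5,-0.4,0,0,0,6],[0.2,5,-0.4,0,0,0,6],[0.2,8,-0.4,0,0,0,6],[0.2,10.5,-0.4,0,0,0,6],[0.2,11.5,-0.4,0,0,0,6],[0.2,11.7,-0.4,0,0,0,6],[0.2,11.7,-0.4,0,0,0,1.5],[0.2,11.7,-0.4,0,0,0,1.5],[0.2,11.7,-0.4,0,0,0,1.5]]

```text
clock: 3.15
position: [0.62, 0.0345, 0.1999]
ee_rot: [0.707, 0.003, -0.001, -0.707]
force: [-0.3, 0.4, 4.1]
width: 0.0256
```

```bash
python3 - <<'E'
from h import *
s=get_state(); print(s['position'],s['width'],s['force'],s['dq'])
E
```

```text
[0.62   0.0345 0.1999] 0.025583774484982648 [-0.2552  0.4292  4.096 ] [-0.0014 -0.0004  0.0002 -0.0017 -0.0041 -0.0009]
```

Emit:
arm_command:
  deltas:
    - [[0,0,0,0,0,0,1.5],[0,0,0,0,0,0,1.5],[0,-0.2,0,0,0,0,1.5],[0,-1,0,0,0,0,1.5],[0,-2.5,0,0,0,0,1.5],[0,-5,0,0,0,0,1.5],[0,-7.5,0,0,0,0,1.5],[0,-9,0,0,0,0,1.5],[0,-9.8,0,0,0,0,1.5],[0,-10,0,0,0,0,1.5]]

```text
clock: 4.15
position: [0.6193, 0.0346, 0.2991]
ee_rot: [0.707, 0.002, -0.001, -0.707]
force: [0.1, 0.1, -0.6]
width: 0.026
```

```bash
python3 - <<'E'
from h import *
c=cap('wrist','w2');s=cap('side','s2'); print(get_state()['force'],get_state()['width'])
u=proj(s,[.62,.035,.14])[0].astype(int); print(u)
a=cv2.resize(c['frame'][150:350,180:400],(440,400)); b=cv2.resize(s['frame'][u[1]-50:u[1]+50,u[0]-45:u[0]+45],(360,400))
cv2.imwrite('pics/w2c.png',np.hstack([a,b])[:,:,::-1])
plan([.519,-.387,.15],Rdown(0))
E
```

```text
[-0.3832  0.2836 -1.0108] 0.025809364679105225
[309 168]
shift cm [-10.2   -0.75 -42.11] rot [-0.     0.005 -0.001] | 43.3 0.3
```

View pics/w2c.png

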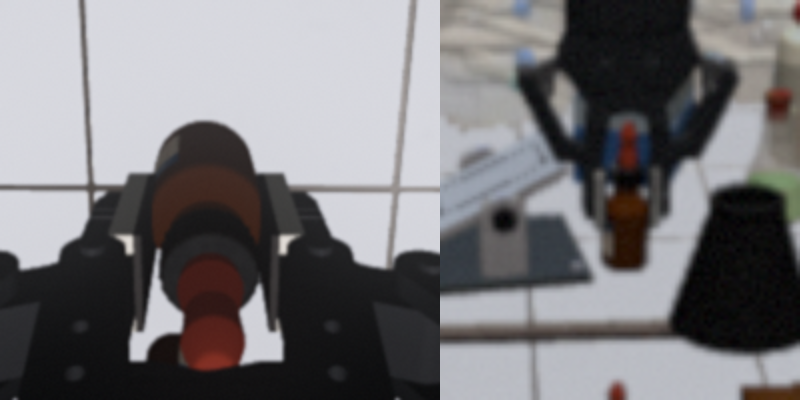

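Bottle a is held upright and centred between the pads (wrist crop (205,220); side crop shows it hanging vertical at (627,235)). Carrying it to cell_0, raised to clear bottle b.

Emit:
arm_command:
  deltas:
    - [[0,-1.5,-0.3,0,0,0,1.5],[-0.3,-3.5,-1.5,0,0,0,1.5],[-1,-4.5,-5,0,0,0,1.5],[-2.2,-5,-9.5,0,0,0,1.5],[-3.4,-5,-14.2,0,0,0,1.5],[-4.6,-5,-19,0,0,0,1.5],[-5.8,-5,-23.8,0,0,0,1.5],[-7,-5,-28.6,0,0,0,1.5],[-8,-4.5,-33,0,0,0,1.5],[-9,-3.5,-37,0,0,0,1.5]]

```text
clock: 5.25
position: [0.5302, -0.3385, 0.3339]
ee_rot: [0.708, 0.002, -0.001, -0.707]
force: [1.1, -0.6, -0.4]
width: 0.0258
```

```bash
python3 - <<'E'
from h import *
print(get_state()['width'],get_state()['qpos']); P=plan([.519,-.387,.0500],Rdown(0))
E
```

```text
0.025841641191824652 [-0.7565  0.365   1.5266 -0.0002  1.2485 -0.7606]
shift cm [-1.16 12.89 -4.83] rot [0.001 0.004 0.001] | 13.8 0.3
```

Emit:
arm_command:
  deltas:
    - [[-0.7,0.3,-2.5,0,0,0,1.5],[-1.1,1,-4.5,0,0.004,0,1.5],[-1.16,3,-4.83,0,0.004,0,1.5],[-1.16,6,-4.83,0,0.004,0,1.5],[-1.16,9,-4.83,0,0.004,0,1.5],[-1.16,11,-4.83,0,0.004,0,1.5],[-1.16,12,-4.83,0,0.004,0,1.5],[-1.16,12.6,-4.83,0,0.004,0,1.5],[-1.16,12.8,-4.83,0,0.004,0,1.5],[-1.16,12.8,-4.83,0,0.004,0,1.5]]

```text
clock: 6.25
position: [0.5201, -0.3845, 0.2058]
ee_rot: [0.707, 0.001, -0.0, -0.707]
force: [0.2, -1.1, -1.7]
width: 0.0257
```

```bash
python3 - <<'E'
from h import *
print(get_state()['width'],get_state()['force']); P=plan([.519,-.387,.049],Rdown(0))
E
```

```text
0.025688628240497405 [ 0.1923 -1.0901 -1.7223]
shift cm [-0.11  0.18 -0.25] rot [0.001 0.001 0.001] | 0.3 0.1
```

Lower the last 2 mm, release, and rise.

Emit:
arm_command:
  deltas:
    - [[0,0.1,-0.1,0,0,0,1.5],[0,0.18,-0.1,0,0,0,1.5],[0,0.18,-0.1,0,0,0,1.5],[0,0.18,-0.1,0,0,0,3.5],[0,0.18,-0.1,0,0,0,4.5],[0,0.1,-0.1,0,0,0,5],[0,-1,-0.1,0,0,0,5.5],[0,-4,-0.1,0,0,0,6],[0,-8,-0.1,0,0,0,6],[0,-12,-0.1,0,0,0,6]]

```text
clock: 7.25
position: [0.5194, -0.385, 0.3266]
ee_rot: [-0.707, -0.0, 0.001, 0.707]
force: [1.5, 0.4, 1.2]
width: 0.06
```

```bash
python3 - <<'E'
from h import *
print(get_state()['width'],get_state()['force']); P=plan([.605,-.1065,.16],Rdown(0));plan([.605,-.1065,.044],Rdown(0),pose=P)
E
```

```text
0.06004088980076243 [1.4937 0.4226 1.2098]
shift cm [ 8.59  1.17 27.84] rot [-0.001  0.001 -0.   ] | 29.2 0.1
shift cm [ 0.  11.6  0. ] rot [0. 0. 0.] | 11.6 0.0
```

Emit:
arm_command:
  deltas:
    - [[0.3,0,1,0,0,0,6],[1.2,0,4,0,0,0,6],[2.5,0,8.2,0,0,0,6],[3.9,0,12.7,0,0,0,6],[5.3,0.3,17.2,0,0,0,6],[6.6,0.6,21.5,0,0,0,6],[7.7,1,25,0,0,0,6],[8.4,1.2,27.2,0,0,0,6],[8.6,1.2,27.8,0,0,0,6],[8.6,1.2,27.8,0,0,0,6]]

```text
clock: 8.25
position: [0.6054, -0.1063, 0.313]
ee_rot: [0.707, 0.001, -0.001, -0.707]
force: [0.1, -1.3, -0.1]
width: 0.0597
```

```bash
python3 - <<'E'
from h import *
c=cap('wrist','w3'); s=cap('side','s3'); t=cap('top','t3')
print(proj(c,[[.605,-.1065,0],[.605,-.1065,.092]]).round(0))
plan([.605,-.1065,.044],Rdown(0))
cv2.imwrite('pics/w3c.png',np.hstack([cv2.resize(c['frame'][120:320,180:380],(400,400)),cv2.resize(s['frame'][260:360,230:330],(400,400))])[:,:,::-1])
E
```

```text
[[282. 193.]
 [282. 224.]]
shift cm [-0.02 11.41  0.2 ] rot [ 0.001 -0.     0.   ] | 11.4 0.0
```

View pics/w3c.png

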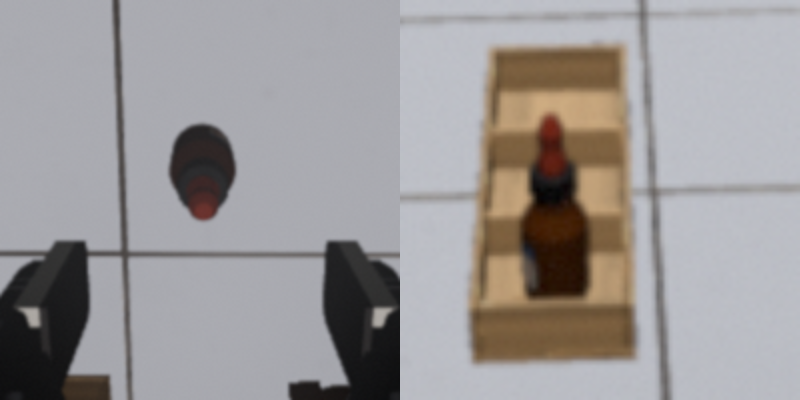

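Bottle a stands upright in cell_0. Bottle b's teat is at wrist pixel (282,223), exactly as predicted. Grasping it.

Emit:
arm_command:
  deltas:
    - [[0,0.5,0,0,0,0,6],[0,2.5,0.1,0,0,0,6],[0,5,0.1,0,0,0,6],[0,8,0.1,0,0,0,6],[0,10.3,0.1,0,0,0,6],[0,11.2,0.1,0,0,0,6],[0,11.4,0.1,0,0,0,6],[0,11.4,0.1,0,0,0,1.5],[0,11.4,0.1,0,0,0,1.5],[0,11.4,0.1,0,0,0,1.5]]

```text
clock: 9.4
position: [0.6061, -0.1066, 0.2008]
ee_rot: [0.708, 0.001, 0.001, -0.707]
force: [-0.5, -0.5, 2.3]
width: 0.026
```

Emit:
arm_command:
  deltas:
    - [[0,0,0,0,0,0,1.5],[0,0,0,0,0,0,1.5],[0,-0.3,0,0,0,0,1.5],[0,-1.5,0,0,0,0,1.5],[0,-4,0,0,0,0,1.5],[0,-7,0,0,0,0,1.5],[-0.5,-9.5,-1,0,0,0,1.5],[-2,-10,-4,0,0,0,1.5],[-4,-10,-8,0,0,0,1.5],[-6,-10,-12,0,0,0,1.5]]

```text
clock: 10.4
position: [0.545, -0.2268, 0.3004]
ee_rot: [0.707, 0.002, -0.0, -0.707]
force: [0.6, -0.2, -1.1]
width: 0.0255
```

```bash
python3 - <<'E'
from h import *
print(get_state()['width'],get_state()['force']); P=plan([.519,-.265,.048],Rdown(0))
E
```

```text
0.025528733119339994 [ 0.5991 -0.1706 -1.101 ]
shift cm [-2.63  9.74 -3.8 ] rot [0.001 0.003 0.002] | 10.8 0.2
```

Emit:
arm_command:
  deltas:
    - [[-1.5,0,-2.2,0,0,0,1.5],[-2.5,0.5,-3.6,0,0,0,1.5],[-2.6,2,-3.8,0,0,0,1.5],[-2.6,4.5,-3.8,0,0,0,1.5],[-2.6,7,-3.8,0,0,0,1.5],[-2.6,8.6,-3.8,0,0,0,1.5],[-2.6,9.2,-3.8,0,0,0,1.5],[-2.6,9.5,-3.8,0,0,0,1.5],[-2.6,9.6,-3.8,0,0,0,1.5],[-2.6,9.6,-3.8,0,0,0,1.5]]

```text
clock: 11.4
position: [0.5202, -0.2639, 0.2047]
ee_rot: [0.707, 0.001, -0.0, -0.707]
force: [-3.3, 1.6, 8.0]
width: 0.0257
```

Emit:
arm_command:
  deltas:
    - [[0,0,0,0,0,0,1.5],[0,0,0,0,0,0,2.5],[0,0,0,0,0,0,3.5],[0,0,0,0,0,0,4.5],[0,-0.1,0,0,0,0,5],[0,-1.2,0,0,0,0,5.5],[0,-4,0,0,0,0,5.5],[0,-8,0,0,0,0,5.5],[0,-12,0,0,0,0,5.5],[0,-14,0,0,0,0,5.5]]

```text
clock: 12.4
position: [0.5203, -0.2647, 0.3479]
ee_rot: [0.708, 0.002, 0.001, -0.706]
force: [0.3, 0.5, -0.1]
width: 0.0548
```

```bash
python3 - <<'E'
from h import *
# carrier yaw from first estimates
yaw=np.deg2rad(0)
k=np.array([[.5083,.001],[.5003,-.0394],[.4224,-.0255],[.4282,.0124]]); d=(k[0]+k[1]-k[2]-k[3]); print('yaw carr',np.degrees(np.arctan2(d[1],d[0])))
y=np.arctan2(d[1],d[0]); 
P=plan([.467,-.012,.21],Rdown(y+np.pi/2)); P=plan([.467,-.012,.21],Rdown(y-np.pi/2)); print(get_state()['qpos'])
E
```

```text
yaw carr -9.097348378565977
shift cm [-5.29 -1.83 25.27] rot [ 0.007 -1.411  0.001] | 25.9 80.8
shift cm [-5.29 -1.83 25.27] rot [-0.001  1.731  0.007] | 25.9 99.2
[-0.6739  0.2536  1.6397  0.      1.2421 -0.675 ]
```

Emit:
arm_command:
  deltas:
    - [[-0.3,0,1,0,-0.1,0,5],[-0.8,0,3.5,0,-0.24,0,5],[-1.4,-0.3,6.5,0,-0.38,0,5],[-2,-0.6,9.5,0,-0.52,0,5],[-2.7,-0.9,12.5,0,-0.66,0,5],[-3.3,-1.2,15.5,0,-0.8,0,5],[-4,-1.5,18.5,0,-0.94,0,5],[-4.6,-1.7,21.5,0,-1.08,0,5],[-5.1,-1.8,24,0,-1.22,0,5],[-5.3,-1.8,25.2,0.003,-1.36,0,5]]

```text
clock: 13.4
position: [0.4656, -0.0104, 0.3619]
ee_rot: [-0.547, -0.447, 0.447, 0.549]
force: [-1.4, 0.9, 0.4]
width: 0.05
```

```bash
python3 - <<'E'
from h import *
y=np.deg2rad(-9.1)
P=plan([.467,-.012,.21],Rdown(y+np.pi/2)); s=get_state();print(s['position'],s['qpos'],s['dq'])
c=cap('wrist','w4'); cap('top','t4'); cap('side','s4')
r=R.from_euler('z',y)
B=np.array([(sx*.04,sy*.02,.006) for sx,sy in((1,1),(1,-1),(-1,-1),(-1,1))]+[(sx*.017,sy*.007,.048) for sx,sy in((1,1),(1,-1),(-1,-1),(-1,1))])
print(proj(c,r.apply(B)+[.467,-.012,0]).round(0))
E
```

```text
shift cm [-0.13 -0.31 -0.17] rot [-0.001 -0.044  0.002] | 0.4 2.5
[ 0.4656 -0.0104  0.3619] [-0.2787 -0.0233  1.9164  0.0021  1.2498 -1.6478] [ 0.2135 -0.0402  0.0374  0.0072  0.0165 -1.1813]
[[299. 219.]
 [265. 220.]
 [260. 151.]
 [297. 149.]
 [288. 211.]
 [274. 211.]
 [272. 178.]
 [286. 177.]]
```

View pics/w4.png

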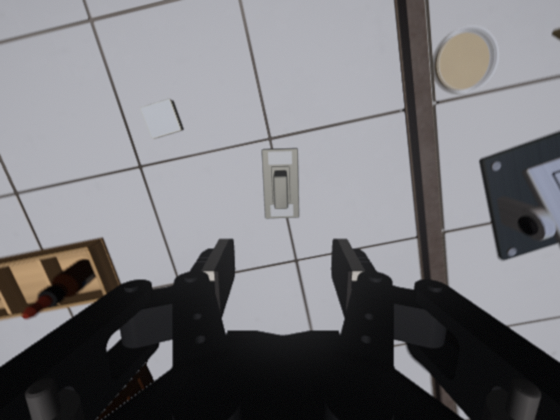

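Wrist view: carrier corners at (299,217), (265,218), (262,149), (297,148), within about 2 px of prediction; fin end at (281,210). Before grasping, I'll look square-on at the stage face with the empty gripper to measure its tilt accurately.

```bash
cat >> h.py <<'E'
def Rface(yaw,tilt):
    r=R.from_euler('ZY',[yaw,-tilt]).as_matrix(); x,y=r[:,1],-r[:,2]; return np.c_[x,y,np.cross(x,y)], r
E
python3 - <<'E'
from h import *
Rt,r=Rface(.1418,.4244); print(plan(np.array([.5378,.2813,.0617])+.14*r[:,2],Rt)[0], get_state()['position'])
E
```

```text
shift cm [25.96  3.16 10.54] rot [-0.421 -0.348 -0.073] | 28.2 31.6
[0.4175 0.2641 0.3305] [ 0.4662 -0.0118  0.3617]
```

Emit:
arm_command:
  deltas:
    - [[1,0,0.5,-0.02,-0.02,0,5],[4,0.2,1.5,-0.08,-0.06,-0.01,5],[8,0.6,3,-0.14,-0.11,-0.02,5],[12,1,4.8,-0.2,-0.17,-0.03,5],[16,1.6,6.4,-0.26,-0.22,-0.045,5],[20,2.2,8,-0.32,-0.27,-0.055,5],[23.5,2.8,9.5,-0.38,-0.31,-0.065,5],[25.5,3.1,10.3,-0.41,-0.34,-0.07,5],[26,3.2,10.5,-0.42,-0.348,-0.073,5],[26,3.2,10.5,-0.42,-0.348,-0.073,5]]

```text
clock: 14.55
position: [0.4174, 0.2642, 0.3294]
ee_rot: [0.55, 0.635, -0.41, -0.356]
force: [-0.4, -0.1, 0.8]
width: 0.0502
```

```bash
python3 - <<'E'
from h import *
s=get_state();print(s['position'],s['qpos'],s['dq'])
c=cap('wrist','w5')
_,r=Rface(.1418,.4244)
for a,b in((.11,.084),(.086,.045)):
    print(proj(c,np.array([(a,b,0),(a,-b,0),(-a,-b,0),(-a,b,0)])/2@r.T+[.5378,.2813,.0617]).round(0).tolist())
cv2.imwrite('pics/w5c.png',cv2.resize(c['frame'][60:260,180:400],(800,727),interpolation=cv2.INTER_CUBIC)[:600,:,::-1])
E
```

```text
[0.4174 0.2642 0.3294] [ 0.3486 -0.0223  2.0166 -0.1237  0.7366 -1.2907] [-0.035  -0.0081 -0.0032  0.0042  0.0159 -0.0178]
[[325.0, 253.0], [238.0, 253.0], [234.0, 137.0], [329.0, 138.0]]
[[305.0, 242.0], [258.0, 242.0], [256.0, 151.0], [307.0, 151.0]]
```

View pics/w5c.png

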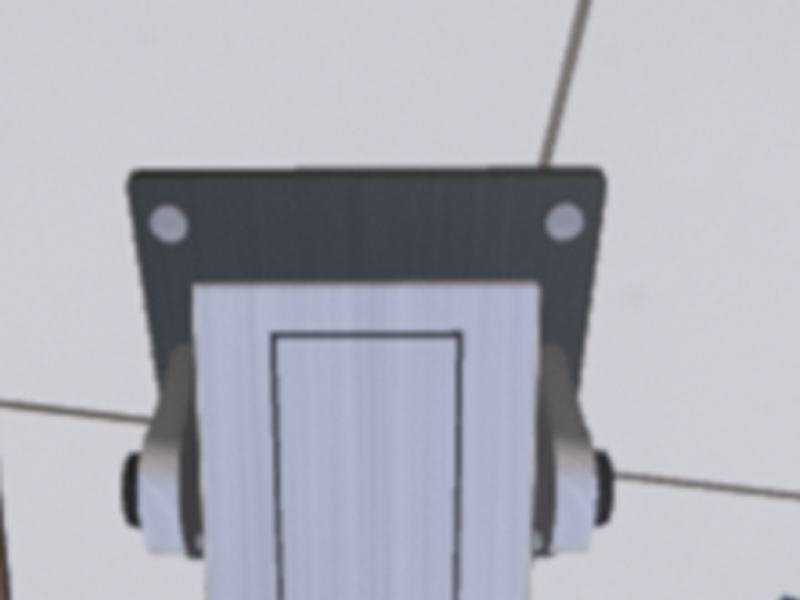

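```bash
python3 - <<'E'
from h import *
c=load('w5'); cv2.imwrite('pics/w5d.png',cv2.resize(c['frame'][190:290,215:348],(798,600),interpolation=cv2.INTER_CUBIC)[:,:,::-1])
E
```

```text
(no output)
```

View pics/w5d.png

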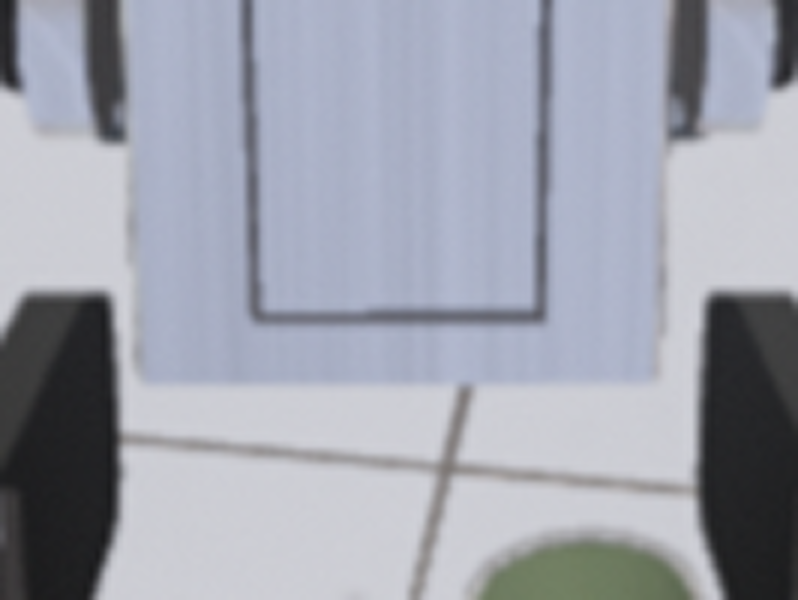

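Upper face corners at crop (137,382)/(660,382), upper outline corners (257,317)/(542,316); lower ones in the previous crop at (192,284)/(540,283) and (273,333)/(461,333). The predictions agree to about 1–2 px, so I'll refit the face pose and the carrier.

```bash
cat > fit.py <<'E'
from m import *
W=load('w5'); W4=load('w4')
fw=np.array([(324.6,253.25),(237.4,253.25),(232.4,137.7),(328.2,137.6)]) # UL(+x+y),UR(+x-y),LR,LL
ow=np.array([(305,242.2),(257.4,242.4),(254.8,151.3),(306.5,151.3)])
def rw(v):
    r=pose(v); return np.ravel([proj(W,r.apply(F)+v[:3])-fw,proj(W,r.apply(O)+v[:3])-ow])
for nm,fn in(('wrist',rw),('all',lambda v:np.r_[2*rw(v),res(v)])):
    q=least_squares(fn,s.x,x_scale=.05,loss='soft_l1'); J=np.linalg.inv(q.jac.T@q.jac)
    print(nm,q.x,np.degrees(q.x[3:]),'sd',np.sqrt(np.diag(J))*.4, 'rms',np.sqrt(np.mean(rw(q.x)**2)))
B=np.array([(sx*.04,sy*.02,.006) for sx,sy in((1,1),(1,-1),(-1,-1),(-1,1))]+[(.017,.007,.048),(.017,-.007,.048)])
ob=np.array([(299,217),(265,218),(262,149),(297,148),(288,210),(274,210)])
rc=lambda v:np.ravel(proj(W4,R.from_euler('z',v[2]).apply(B)+[v[0],v[1],0])-ob)
q=least_squares(rc,[.467,-.012,-.16],x_scale=.05); print('carrier',q.x,np.degrees(q.x[2]),rc(q.x).round(1))
E
python3 fit.py | grep -A1 -E "wrist|all|carrier"
```

```text
wrist [0.5374 0.2806 0.0626 0.1464 0.4209] [ 8.3861 24.1161] sd [0.0005 0.0001 0.0007 0.0027 0.0136] rms 0.29873772237597174
all [0.5375 0.2806 0.0624 0.1462 0.4236] [ 8.3788 24.2691] sd [0.0002 0.0001 0.0003 0.0015 0.0056] rms 0.3005383351705214
carrier [ 0.4654 -0.0113 -0.1706] -9.77496023665099 [ 0.1  0.7 -0.3  0.8 -0.8  0.1  0.8 -0.1  0.1 -0.9  0.1 -0.4]
```

```bash
python3 - <<'E'
from h import *
P=plan([.4654,-.0113,.16],Rdown(np.deg2rad(80.23)));plan([.4654,-.0113,.033],Rdown(np.deg2rad(80.23)),pose=P)
E
```

```text
shift cm [-27.89   1.65  -0.16] rot [0.419 0.308 0.067] | 27.9 30.0
shift cm [ 0.  12.7 -0. ] rot [0. 0. 0.] | 12.7 0.0
```

Emit:
arm_command:
  deltas:
    - [[-1,0,0,0.02,0.02,0,5],[-4,0,0,0.07,0.05,0.01,5],[-8.3,0.3,0,0.13,0.1,0.02,5],[-12.7,0.6,0,0.2,0.15,0.03,5],[-17,0.9,-0.1,0.26,0.2,0.04,5],[-21,1.2,-0.1,0.32,0.24,0.05,5],[-25,1.5,-0.1,0.38,0.28,0.06,5],[-27.2,1.6,-0.2,0.41,0.3,0.066,5],[-27.9,1.65,-0.2,0.419,0.308,0.067,5],[-27.9,1.65,-0.2,0.419,0.308,0.067,5]]

```text
clock: 15.6
position: [0.466, -0.0129, 0.3153]
ee_rot: [-0.541, -0.455, 0.455, 0.542]
force: [-0.6, 0.7, -0.3]
width: 0.0503
```

```bash
python3 - <<'E'
from h import *
plan([.4654,-.0113,.033],Rdown(np.deg2rad(80.23)))
E
```

```text
shift cm [ 0.14 12.73  0.08] rot [ 0.    -0.004  0.   ] | 12.7 0.2
```

Emit:
arm_command:
  deltas:
    - [[0.1,0.5,0.1,0,0,0,5],[0.1,2.5,0.1,0,0,0,5],[0.1,5.5,0.1,0,0,0,5],[0.1,8.5,0.1,0,0,0,5],[0.1,11,0.1,0,0,0,5],[0.1,12.2,0.1,0,0,0,5],[0.1,12.6,0.1,0,0,0,5],[0.1,12.7,0.1,0,0,0,5],[0.1,12.7,0.1,0,0,0,2],[0.1,12.7,0.1,0,0,0,0.5]]

```text
clock: 16.6
position: [0.4658, -0.0099, 0.1893]
ee_rot: [0.541, 0.456, -0.455, -0.54]
force: [0.4, -0.3, 0.9]
width: 0.0217
```

Emit:
arm_command:
  deltas:
    - [[0,0,0,0,0,0,0.5],[0,0,0,0,0,0,0.5],[0,0,0,0,0,0,0.5],[0,0,0,0,0,0,0.5],[0,0,0,0,0,0,0.5],[0,0,0,0,0,0,0.5],[0,0,0,0,0,0,0.5],[0,0,0,0,0,0,0.5],[0,0,0,0,0,0,0.5],[0,0,0,0,0,0,0.5]]

```text
clock: 17.6
position: [0.4659, -0.0101, 0.1894]
ee_rot: [0.541, 0.456, -0.455, -0.54]
force: [-0.2, 0.7, 7.3]
width: 0.0134
```

```bash
python3 - <<'E'
from h import *
s=get_state(); print(s['width'],s['force'],s['position']); q=R.from_quat(s['ee_rot']); print(q.as_matrix())
np.save('grip.npy',np.r_[s['position'],s['ee_rot']])
c=cap('wrist','w6')
Rt,r=Rface(.1462,.423); plan(np.array([.5375,.2806,.0624])+(.12+.033)*r[:,2],Rt)
E
```

```text
0.013370381828175145 [-0.2342  0.7412  7.304 ] [ 0.4659 -0.0101  0.1894]
[[ 0.169   0.0024 -0.9856]
 [ 0.9856 -0.001   0.169 ]
 [-0.0006 -1.     -0.0025]]
shift cm [ 25.92 -15.43   9.83] rot [-0.417 -0.311 -0.068] | 31.7 30.1
```

Emit:
arm_command:
  deltas:
    - [[0,-0.3,0,0,0,0,0.5],[0,-1.2,0,0,0,0,0.5],[0,-3,0,0,0,0,0.5],[0.5,-5.5,0.2,0,0,0,0.5],[2,-8,0.8,-0.03,-0.02,0,0.5],[4.5,-10.5,1.7,-0.07,-0.05,-0.01,0.5],[7.5,-12.5,2.8,-0.12,-0.09,-0.02,0.5],[11,-14,4.2,-0.18,-0.14,-0.03,0.5],[14.5,-15,5.5,-0.24,-0.18,-0.04,0.5],[18,-15.4,6.8,-0.3,-0.22,-0.05,0.5]]

```text
clock: 18.65
position: [0.4281, 0.1804, 0.3442]
ee_rot: [0.551, 0.59, -0.424, -0.41]
force: [1.3, -0.2, -1.6]
width: 0.013
```

```bash
python3 - <<'E'
from h import *
s=get_state(); print(s['width'],s['force'],s['position'])
Rt,r=Rface(.1462,.423); plan(np.array([.5375,.2806,.0624])+(.1894-.155+.10)*r[:,2],Rt)
E
```

```text
0.012990970571085394 [ 1.2943 -0.2063 -1.6485] [0.4281 0.1804 0.3442]
shift cm [8.29 1.73 0.92] rot [-0.114 -0.09  -0.017] | 8.5 8.4
```

Emit:
arm_command:
  deltas:
    - [[2,0.3,0.2,-0.02,-0.02,0,0.5],[4,0.7,0.4,-0.05,-0.04,-0.01,0.5],[6,1.1,0.65,-0.08,-0.06,-0.01,0.5],[7.5,1.5,0.8,-0.1,-0.08,-0.015,0.5],[8.2,1.7,0.9,-0.11,-0.088,-0.017,0.5],[8.3,1.73,0.92,-0.114,-0.09,-0.017,0.5],[8.3,1.73,0.92,-0.114,-0.09,-0.017,0.5],[8.3,1.73,0.92,-0.114,-0.09,-0.017,0.5],[8.3,1.73,0.92,-0.114,-0.09,-0.017,0.5],[8.3,1.73,0.92,-0.114,-0.09,-0.017,0.5]]

```text
clock: 19.65
position: [0.4206, 0.2616, 0.3244]
ee_rot: [0.549, 0.634, -0.412, -0.357]
force: [0.2, 0.3, -1.6]
width: 0.0131
```

```bash
python3 - <<'E'
from h import *
s=get_state(); print(s['width'],s['force'],s['moment'],s['position'])
Rt,r=Rface(.1462,.423); plan(np.array([.5375,.2806,.0624])+(.1894-.155+.10)*r[:,2],Rt)
# expected carrier pixels in the wrist view: carrier pose in tool from grasp
c=cap('wrist','w7'); sd=cap('side','s7')
g=np.load('grip.npy'); qg=R.from_quat(g[3:]); yaw=np.arctan2(qg.as_matrix()[1,0],qg.as_matrix()[0,0])-np.pi/2
B=np.array([(sx*.04,sy*.02,z) for z in(.006,0) for sx,sy in((1,1),(1,-1),(-1,-1),(-1,1))])
X=R.from_euler('z',yaw).apply(B)+[.4654,-.0113+.0,0]
tool=qg.inv().apply(X-g[:3]); Xw=R.from_quat(s['ee_rot']).apply(tool)+s['position']
print('wrist',proj(c,Xw).round(1).tolist()); ps=proj(sd,Xw); print('side',ps.round(1).tolist())
u=ps.mean(0).astype(int)
im=np.hstack([cv2.resize(c['frame'][120:320,180:380],(400,400),interpolation=cv2.INTER_CUBIC),cv2.resize(sd['frame'][u[1]-30:u[1]+50,u[0]-40:u[0]+40],(400,400),interpolation=cv2.INTER_CUBIC)])
print('side crop origin',u-[40,30]); cv2.imwrite('pics/w7c.png',im[:,:,::-1])
E
```

```text
0.013136726420696953 [ 0.2244  0.3212 -1.5568] [ 0.0063  0.2748 -0.0215] [0.4206 0.2616 0.3244]
shift cm [ 0.17 -0.19 -0.04] rot [-0.005 -0.002 -0.001] | 0.3 0.3
wrist [[313.2, 306.1], [245.9, 306.0], [240.9, 172.4], [317.4, 172.5], [312.3, 300.2], [247.1, 300.2], [242.5, 170.7], [316.1, 170.7]]
side [[271.4, 125.1], [273.4, 129.1], [248.0, 141.8], [246.7, 137.5], [272.3, 126.9], [274.3, 130.9], [248.9, 143.6], [247.6, 139.3]]
side crop origin [220 104]
```

View pics/w7c.png

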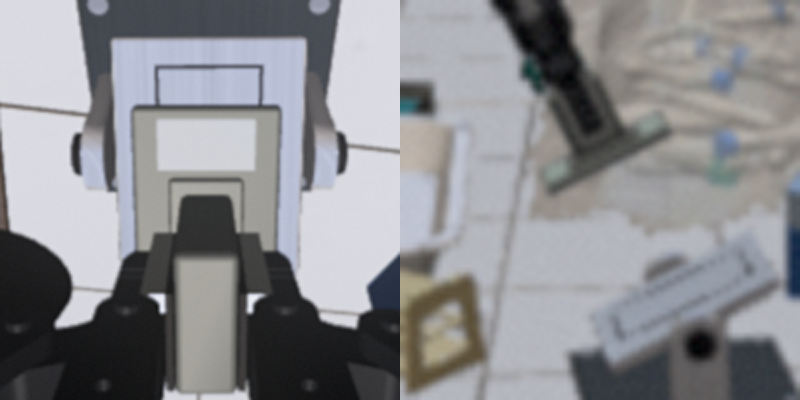

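Wrist view: the carrier's lower end sits at crop (133..281,108) with the outline (156..262,67) beyond it, laterally centred; the side crop shows the plate parallel to the face. I'll fit the carrier's pose in the hand.

```bash
cat > hand.py <<'E'
from h import *
from scipy.optimize import least_squares
c=load('w7'); sd=load('s7'); s=dict(position=np.array([.4206,.2616,.3244]),q=R.from_quat(np.array([.549,.634,-.412,-.357])))
# tool frame: carrier x = -tool z, carrier y = tool x, carrier z = -tool y
M=np.array([[0,1,0],[0,0,-1],[-1,0,0.]])
K=np.array([(-.04,-.02,.006),(-.04,.02,.006),(-.017,-.007,.048),(-.017,.007,.048)])
ob=np.array([(246.3,173.8),(320.4,173.8),(266.4,248.3),(299.9,248.3)])
KS=np.array([(-.04,-.02,0),(.04,-.02,0)]); obs=np.array([(249.5,141.9),(274.3,129.5)])
def W(v,K):
    t=(M@R.from_euler('y',v[3]).apply(K).T).T+[v[0],v[1],v[2]]
    return s['q'].apply(t)+s['position']
def f(v): return np.r_[np.ravel(proj(c,W(v,K))-ob),.5*np.ravel(proj(sd,W(v,KS))-obs),(v[1]-.1894)/.002,v[3]/.01]
if __name__=='__main__':
    v=least_squares(f,[0,.1894,0,0],x_scale=.01).x; print('lateral,depth,tool z',v[:3],'pitch deg',np.degrees(v[3])); print(f(v).round(1))
    v0=[0.0012,.1894,0,0]; print(f(v0).round(1))
    g=np.load('grip.npy'); print('nominal tool z off',R.from_quat(g[3:]).inv().apply(np.array([.4654,-.0113,0])-g[:3]))
E
python3 hand.py
```

```text
lateral,depth,tool z [ 0.0009  0.1895 -0.0003] pitch deg 0.29667741985155355
[-1.2  0.5  1.   0.6 -0.3 -0.4  0.6 -0.4 -0.2  0.7  0.1  0.6  0.1  0.5]
[-0.7 -0.1  1.5 -0.1  0.3 -1.6  1.3 -1.6 -0.2  0.7  0.1  0.5  0.   0. ]
nominal tool z off [-0.0012  0.1894  0.0007]
```

```bash
cat > go.py <<'E'
from h import *
import sys
Rt,r=Rface(.1462,.423); off=float(sys.argv[1])
s=get_state(); print('width',s['width'],'F along outward normal',s['force']@r[:,2],'tangent',s['force']@r[:,:2],'moment',s['moment'])
tgt=np.array([.5375,.2806,.0624])+off*r[:,2]-.0006*Rt[:,0]
plan(tgt,Rt,ahead=.1895)
E
python3 go.py .008
```

```text
width 0.01302462015796574 F along outward normal -0.4780707932804403 tangent [-0.484 -0.118] moment [-0.0215  0.2783 -0.0169]
shift cm [ 0.1   8.99 -0.1 ] rot [-0.005 -0.002 -0.001] | 9.0 0.3
```

Emit:
arm_command:
  deltas:
    - [[0.1,0.5,-0.1,-0.004,-0.002,0,0.5],[0.1,2,-0.1,-0.005,-0.002,0,0.5],[0.1,4,-0.1,-0.005,-0.002,0,0.5],[0.1,6,-0.1,-0.005,-0.002,0,0.5],[0.1,7.5,-0.1,-0.005,-0.002,0,0.5],[0.1,8.5,-0.1,-0.005,-0.002,0,0.5],[0.1,8.9,-0.1,-0.005,-0.002,0,0.5],[0.1,9,-0.1,-0.005,-0.002,0,0.5],[0.1,9,-0.1,-0.005,-0.002,0,0.5],[0.1,9,-0.1,-0.005,-0.002,0,0.5]]

```text
clock: 20.75
position: [0.4574, 0.2686, 0.2431]
ee_rot: [0.549, 0.636, -0.411, -0.354]
force: [-0.3, 0.2, -0.8]
width: 0.0132
```

```bash
python3 go.py .0; python3 - <<'E'
from h import *
c=cap('wrist','w8'); cv2.imwrite('pics/w8c.png',cv2.resize(c['frame'][120:270,200:370],(680,600),interpolation=cv2.INTER_CUBIC)[:,:,::-1])
_,r=Rface(.1462,.423)
print(proj(c,np.array([(-.043,.0225,0),(-.043,-.0225,0),(-.055,.042,0),(-.055,-.042,0)])@r.T+[.5375,.2806,.0624]))
E
```

```text
width 0.013217196773895004 F along outward normal -0.6395220890278512 tangent [-0.5557  0.2564] moment [0.0115 0.249  0.011 ]
shift cm [-0.04  0.85  0.03] rot [ 0.001  0.001 -0.   ] | 0.9 0.1
[[321.6568 163.39  ]
 [242.5505 163.3214]
 [357.3524 141.9107]
 [206.8816 141.7867]]
```

View pics/w8c.png

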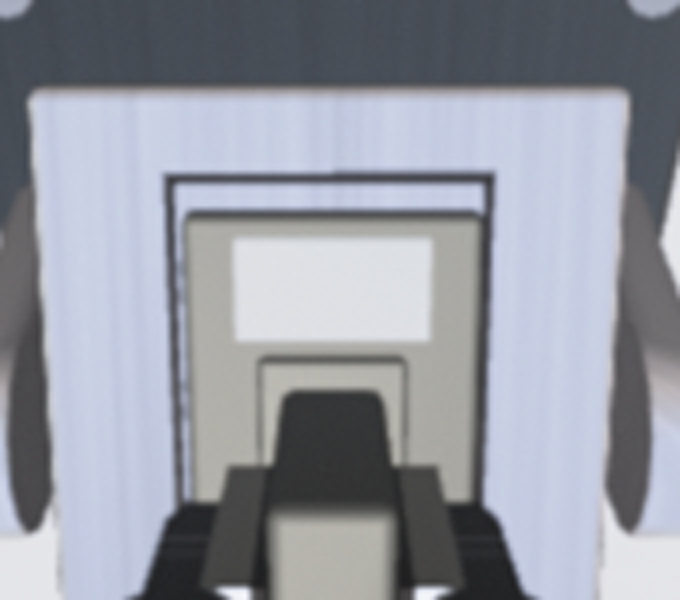

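Carrier's low edge spans crop (186..484,215), the outline's (168..491,178): centred to within 0.7 mm (carrier slightly right), edges parallel. Correcting that and approaching.

Emit:
arm_command:
  deltas:
    - [[-0.03,0.1,0.03,0,0,0,0.5],[-0.07,0.2,0.03,0.001,0.001,0,0.5],[-0.07,0.3,0.03,0.001,0.001,0,0.5],[-0.07,0.4,0.03,0.001,0.001,0,0.5],[-0.07,0.5,0.03,0.001,0.001,0,0.5],[-0.07,0.55,0.03,0.001,0.001,0,0.5],[-0.07,0.6,0.03,0.001,0.001,0,0.5],[-0.07,0.65,0.03,0.001,0.001,0,0.5],[-0.07,0.7,0.03,0.001,0.001,0,0.5],[-0.07,0.7,0.03,0.001,0.001,0,0.5]]

```text
clock: 21.8
position: [0.4591, 0.2682, 0.2371]
ee_rot: [0.549, 0.635, -0.412, -0.355]
force: [-20.7, -7.2, 22.3]
width: 0.0131
```

```bash
python3 go.py .0;  python3 - <<'E'
from hand import *
w8=load('w8'); st=np.array([.4574,.2686,.2431]),R.from_quat([.549,.636,-.411,-.354])
for z in (-.001,0,.001):
    t=(M@K.T).T+[.0009,.1895,z]; print(z,proj(w8,st[1].apply(t)+st[0]).round(1).tolist())
E
```

```text
width 0.013111185472105939 F along outward normal 29.21513842450757 tangent [-10.5034  -4.1393] moment [-0.6599  0.9816 -0.2029]
shift cm [ 0.03  0.24 -0.06] rot [-0.002  0.    -0.001] | 0.2 0.1
-0.001 [[245.0, 175.6], [321.2, 175.6], [266.0, 248.9], [300.4, 248.9]]
0 [[244.9, 173.7], [321.2, 173.7], [266.0, 246.7], [300.4, 246.6]]
0.001 [[244.9, 171.8], [321.3, 171.8], [265.9, 244.4], [300.4, 244.4]]
```

Contact came about 2.4 mm earlier than estimated (so the face is at ~65 mm, matching the description), with 29 N — too firm. Backing off to re-seat gently.

Emit:
arm_command:
  deltas:
    - [[0,-0.1,0,0,0,0,0.5],[0,-0.2,0,0,0,0,0.5],[0,-0.3,0,0,0,0,0.5],[0,-0.4,0,0,0,0,0.5],[0,-0.4,0,0,0,0,0.5],[0,-0.4,0,0,0,0,0.5],[0,-0.4,0,0,0,0,0.5],[0,-0.4,0,0,0,0,0.5],[0,-0.4,0,0,0,0,0.5],[0,-0.4,0,0,0,0,0.5]]

```text
clock: 22.8
position: [0.4584, 0.2679, 0.2394]
ee_rot: [0.549, 0.635, -0.411, -0.355]
force: [-0.0, 0.1, -0.4]
width: 0.013
```

```bash
python3 go.py .0024; python3 - <<'E'
from h import *
c=cap('wrist','w9'); sd=cap('side','s9'); 
u=proj(sd,[.53,.27,.08])[0].astype(int); print(u)
cv2.imwrite('pics/w9c.png',np.hstack([cv2.resize(c['frame'][130:250,220:345],(500,480),interpolation=cv2.INTER_CUBIC),cv2.resize(sd['frame'][u[1]-48:u[1]+48,u[0]-30:u[0]+30],(300,480),interpolation=cv2.INTER_CUBIC)])[:,:,::-1])
E
```

```text
width 0.013001647503327296 F along outward normal -0.36388077314624556 tangent [-0.149   0.1011] moment [-0.0143  0.2598 -0.0246]
shift cm [ 0.05  0.24 -0.04] rot [-0.001 -0.    -0.001] | 0.3 0.1
[273 158]
```

View pics/w9c.png

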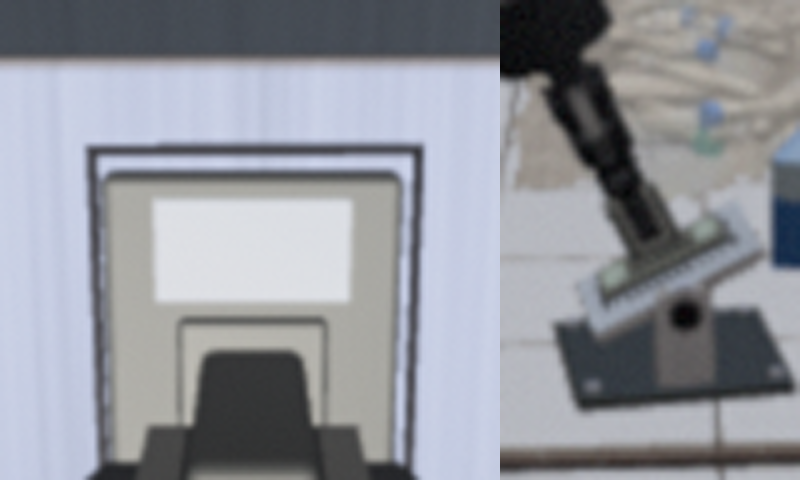

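```bash
python3 - <<'E'
from h import *
c=load('w9'); _,r=Rface(.1462,.423); o=np.array([.5375,.2806,.0624])
f=lambda p:proj(c,np.array(p)@r.T+o)[0].round(2)
L=lambda row:(row+.5)/4-.5+130
print('obs outline',L(149),'face edge',L(59),'carrier under/top edge',L(170),L(180))
for b in(0,.0024):
    print('face raised',b,'outline',f([-.043,0,b]),'face edge',f([-.055,0,b]))
    for h in(.0015,.0024): print('   h',h,'under',f([-.04,0,b+h]),'top',f([-.04,0,b+h+.006]),'px/mm',f([-.039,0,b+h+.006])[1]-f([-.04,0,b+h+.006])[1])
E
```

```text
obs outline 166.875 face edge 144.375 carrier under/top edge 172.125 174.625
face raised 0 outline [283.58 166.3 ] face edge [283.59 144.43]
   h 0.0015 under [283.59 172.05] top [283.61 173.8 ] px/mm 1.8499999999999943
   h 0.0024 under [283.59 172.31] top [283.61 174.08] px/mm 1.8499999999999943
face raised 0.0024 outline [283.59 166.9 ] face edge [283.6  144.72]
   h 0.0015 under [283.59 172.74] top [283.62 174.54] px/mm 1.8700000000000045
   h 0.0024 under [283.6 173. ] top [283.62 174.82] px/mm 1.8900000000000148
```

Centred to about 0.3 mm both ways. Now a gentle press.

Emit:
arm_command:
  deltas:
    - [[0.02,0.05,0,0,0,0,0.5],[0.02,0.1,0,0,0,0,0.5],[0.02,0.14,0,0,0,0,0.5],[0.02,0.17,0,0,0,0,0.5],[0.02,0.2,0,0,0,0,0.5],[0.02,0.22,0,0,0,0,0.5],[0.02,0.24,0,0,0,0,0.5],[0.02,0.25,0,0,0,0,0.5],[0.02,0.25,0,0,0,0,0.5],[0.02,0.25,0,0,0,0,0.5]]

```text
clock: 23.9
position: [0.4591, 0.2682, 0.2374]
ee_rot: [0.549, 0.635, -0.411, -0.355]
force: [-5.0, -0.9, 4.5]
width: 0.013
```

```bash
python3 go.py .0024
```

```text
width 0.013036841544589539 F along outward normal 6.169714686762872 tangent [-2.8112 -0.1492] moment [-0.1565  0.4497 -0.0332]
shift cm [ 0.02  0.02 -0.05] rot [-0.001 -0.    -0.001] | 0.1 0.1
```

```bash
python3 - <<'E'
from h import *
s=get_state(); Rt,r=Rface(.1462,.423)
F=s['force']-np.array([0,.1,-.6]); m=s['moment']-np.array([-.0143,.2598,-.0246])
mc=m-np.cross(.1895*Rt[:,1],F); f=r.T@F; mm=r.T@mc; print('F face',f,'M face',mm,'CoP mm',[-mm[1]/f[2]*1e3,mm[0]/f[2]*1e3])
q=R.from_quat(s['ee_rot']).as_matrix(); n=-q[:,1]; print('tool tilt',np.degrees(np.arccos(n[2])),'rel yaw', np.degrees(np.arctan2(q[1,0],q[0,0])-np.pi/2))
E
```

```text
F face [-2.5782 -0.2481  6.7228] M face [-0.0596 -0.28    0.0386] CoP mm [np.float64(41.64743199314823), np.float64(-8.860513286316953)]
tool tilt 24.166768824002656 rel yaw 8.340722093100492
```

```bash
cat > cop.py <<'E'
from h import *
def cop(F,m,rot,b=([-.07,.07,-.5],[-.0143,.2598,-.0246])):
    q=R.from_quat(rot).as_matrix(); r=np.c_[-q[:,2],q[:,0],-q[:,1]]
    F=np.array(F)-b[0]; m=np.array(m)-b[1]; mc=m-np.cross(.1895*q[:,1],F); f=r.T@F; mm=r.T@mc
    print('F face',f,'M face',mm,'CoP mm',-mm[1]/f[2]*1e3,mm[0]/f[2]*1e3)
if __name__=='__main__':
    s=get_state(); cop(s['force'],s['moment'],s['ee_rot']); n=R.from_quat(s['ee_rot']).as_matrix()[:,1]; print('tilt',np.degrees(np.arccos(-n[2])),s['position'],s['width'])
E
python3 - <<'E'
from cop import *
cop([-20.7,-7.2,22.3],[-.6599,.9816,-.2029],[.549,.635,-.412,-.355])
E
python3 cop.py
cat >> fit.py <<'E'
for z in(.0625,.065):
    q=least_squares(lambda v:np.r_[2*rw(v),res(v),(v[2]-z)/.0001],s.x,x_scale=.05,loss='soft_l1'); print('z',z,q.x,np.degrees(q.x[3:]),'rms w',np.sqrt(np.mean(rw(q.x)**2)),'cost',q.cost); print(rw(q.x).reshape(4,4).round(1))
    q=least_squares(lambda v:np.r_[rw(v),(v[2]-z)/.0001],s.x,x_scale=.05); print('  wrist only',q.x,np.degrees(q.x[3:]),q.cost)
E
python3 fit.py | tail -12
```

```text
F face [-10.2777  -4.2261  29.577 ] M face [ 0.2414 -1.1393  0.0565] CoP mm 38.52027280512205 8.160414498153285
F face [-2.56   -0.2347  6.5981] M face [-0.0622 -0.2766  0.0386] CoP mm 41.922628462842795 -9.428995928671934
tilt 24.166768824002656 [0.4591 0.2682 0.2374] 0.013036841544589539
z 0.0625 [0.5375 0.2806 0.0625 0.1462 0.4222] [ 8.3764 24.1918] rms w 0.29956820000028545 cost 7.968560307654679
[[-0.2  0.3  0.3  0.5]
 [-0.  -0.1  0.4 -0.3]
 [-0.5 -0.2  0.1 -0.3]
 [ 0.3  0.2 -0.5  0. ]]
  wrist only [0.5374 0.2806 0.0625 0.1464 0.4216] [ 8.388 24.157] 0.7143993505716815
z 0.065 [0.536  0.2804 0.065  0.1456 0.3917] [ 8.3396 22.4443] rms w 0.4682416953024491 cost 14.31733905451003
[[-0.   0.5  0.2  0.7]
 [-0.8 -0.2  1.3 -0.3]
 [-0.4  0.1  0.   0. ]
 [-0.1  0.3 -0.   0.1]]
  wrist only [0.5359 0.2804 0.065  0.1462 0.3895] [ 8.3775 22.3157] 1.7493867097687876
```

Centre of pressure is at the upper edge (+40 mm) at both force levels, so the carrier isn't flush: its upper end touches first. I'll steepen it about its own centre in steps and watch the centre of pressure.

Emit:
arm_command:
  deltas:
    - [[0,-0.08,0,0,0,0,0.5],[0,-0.1,0.05,-0.003,0,0,0.5],[0,-0.1,0.13,-0.007,0,0,0.5],[0,-0.1,0.21,-0.011,0,0,0.5],[0,-0.1,0.28,-0.015,0,0,0.5],[0,-0.1,0.36,-0.019,0,0,0.5],[0,-0.09,0.38,-0.02,0,0,0.5],[0,-0.08,0.38,-0.02,0,0,0.5],[0,-0.08,0.38,-0.02,0,0,0.5],[0,-0.08,0.38,-0.02,0,0,0.5]]

```text
clock: 24.9
position: [0.4556, 0.2677, 0.2364]
ee_rot: [0.553, 0.639, -0.405, -0.35]
force: [0.5, -0.1, -1.3]
width: 0.0128
```

```bash
python3 cop.py
```

```text
F face [ 0.1268 -0.2094 -0.9876] M face [0.0866 0.043  0.0593] CoP mm 43.50036983468403 -87.6659282100315
tilt 25.326235553211028 [0.4556 0.2677 0.2364] 0.012775102423191876
```

Emit:
arm_command:
  deltas:
    - [[0,0.02,0,0,0,0,0.5],[0,0.04,0,0,0,0,0.5],[0,0.05,0,0,0,0,0.5],[0,0.06,0,0,0,0,0.5],[0,0.07,0,0,0,0,0.5],[0,0.08,0,0,0,0,0.5],[0,0.08,0,0,0,0,0.5],[0,0.08,0,0,0,0,0.5],[0,0.08,0,0,0,0,0.5],[0,0.08,0,0,0,0,0.5]]

```text
clock: 25.9
position: [0.4559, 0.2678, 0.236]
ee_rot: [0.553, 0.639, -0.405, -0.35]
force: [-3.5, -1.6, 5.2]
width: 0.0134
```

```bash
python3 cop.py
```

```text
F face [-0.8208 -1.1379  6.7308] M face [0.1131 0.1941 0.0811] CoP mm -28.838742888766305 16.799729785059906
tilt 25.339716719961153 [0.4559 0.2678 0.236 ] 0.013386884235340532
```

The centre of pressure has crossed to the lower side (−22 to −29 mm), inside the plate: the matching tilt lies between. Easing back 0.4°.

Emit:
arm_command:
  deltas:
    - [[0,-0.04,0,0,0,0,0.5],[0,-0.06,0,0,0,0,0.5],[0,-0.06,-0.04,0.002,0,0,0.5],[0,-0.06,-0.09,0.005,0,0,0.5],[0,-0.06,-0.13,0.007,0,0,0.5],[0,-0.06,-0.13,0.007,0,0,0.5],[0,-0.04,-0.13,0.007,0,0,0.5],[0,-0.02,-0.13,0.007,0,0,0.5],[0,0,-0.13,0.007,0,0,0.5],[0,0,-0.13,0.007,0,0,0.5]]

```text
clock: 26.9
position: [0.4571, 0.2679, 0.2364]
ee_rot: [0.551, 0.638, -0.407, -0.351]
force: [-1.3, -0.8, 2.0]
width: 0.0132
```

```bash
python3 cop.py
```

```text
F face [-0.1892 -0.7105  2.7921] M face [0.0584 0.0874 0.1118] CoP mm -31.318834310031267 20.901033835664713
tilt 24.92847236223277 [0.4571 0.2679 0.2364] 0.013171594064358316
```

Emit:
arm_command:
  deltas:
    - [[0,0,-0.02,0.001,0,0,0.5],[0,0,-0.04,0.002,0,0,0.5],[0,0.01,-0.06,0.003,0,0,0.5],[0,0.02,-0.06,0.003,0,0,0.5],[0,0.03,-0.06,0.003,0,0,0.5],[0,0.04,-0.06,0.003,0,0,0.5],[0,0.04,-0.06,0.003,0,0,0.5],[0,0.04,-0.06,0.003,0,0,0.5],[0,0.04,-0.06,0.003,0,0,0.5],[0,0.04,-0.06,0.003,0,0,0.5]]

```text
clock: 27.9
position: [0.4576, 0.268, 0.2365]
ee_rot: [0.551, 0.637, -0.408, -0.352]
force: [-7.1, -2.6, 8.0]
width: 0.0132
```

```bash
python3 cop.py
```

```text
F face [-3.1283 -1.6339 10.7466] M face [ 0.1215 -0.1173 -0.0321] CoP mm 10.913229158529708 11.303770670816526
tilt 24.7438103396535 [0.4576 0.268  0.2365] 0.013183397033120362
```

Emit:
arm_command:
  deltas:
    - [[0,-0.01,0.01,0,0,0,0.5],[0,-0.02,0.02,-0.001,0,0,0.5],[0,-0.02,0.02,-0.001,0,0,0.5],[0,-0.02,0.02,-0.001,0,0,0.5],[0,-0.02,0.02,-0.001,0,0,0.5],[0,-0.02,0.02,-0.001,0,0,0.5],[0,-0.02,0.02,-0.001,0,0,0.5],[0,-0.02,0.02,-0.001,0,0,0.5],[0,-0.02,0.02,-0.001,0,0,0.5],[0,-0.02,0.02,-0.001,0,0,0.5]]

```text
clock: 28.9
position: [0.4575, 0.2679, 0.2364]
ee_rot: [0.551, 0.637, -0.408, -0.352]
force: [-3.9, -2.9, 6.1]
width: 0.0131
```

```bash
python3 cop.py; python3 - <<'E'
from h import *
c=cap('wrist','w10'); g=c['frame'].astype(float).mean(2)
print('rows 140-180 @cols 255:262',g[140:182,255:262].mean(1).round(0).tolist()); print('@cols 305:312',g[160:180,305:312].mean(1).round(0).tolist())
print('cols 236-256 row 190-200',g[190:200,236:256].mean(0).round(0).tolist()); print('cols 312-332',g[190:200,312:332].mean(0).round(0).tolist())
_,r=Rface(.1462,np.deg2rad(24.8)); o=np.array([.537,.2805,.0635])
f=lambda p:proj(c,np.array(p)@r.T+o)[0].round(2)
print('outline',f([-.043,0,0]),'face edge',f([-.055,0,0]),'carrier',f([-.04,0,0]),f([-.04,0,.006]))
print([f([-.02,s*b,h])[0] for b,h in((.0225,0),(.02,.006)) for s in(1,-1)], f([-.02,.02,.006]))
E
```

```text
F face [-1.0846 -2.3914  7.7609] M face [0.3188 0.2301 0.0437] CoP mm -29.646287214973842 41.0754977605365
tilt 24.805094535228978 [0.4575 0.2679 0.2364] 0.013054107213672889
rows 140-180 @cols 255:262 [75.0, 75.0, 75.0, 78.0, 102.0, 145.0, 174.0, 193.0, 206.0, 210.0, 210.0, 210.0, 210.0, 210.0, 210.0, 210.0, 210.0, 210.0, 210.0, 210.0, 210.0, 210.0, 210.0, 210.0, 212.0, 205.0, 164.0, 100.0, 79.0, 133.0, 192.0, 201.0, 147.0, 89.0, 96.0, 131.0, 159.0, 167.0, 172.0, 185.0, 195.0, 198.0]
@cols 305:312 [209.0, 209.0, 209.0, 210.0, 210.0, 204.0, 162.0, 97.0, 87.0, 153.0, 199.0, 201.0, 147.0, 90.0, 95.0, 128.0, 156.0, 165.0, 168.0, 180.0]
cols 236-256 row 190-200 [211.0, 212.0, 211.0, 212.0, 204.0, 152.0, 92.0, 102.0, 170.0, 182.0, 148.0, 144.0, 164.0, 171.0, 171.0, 170.0, 171.0, 171.0, 170.0, 170.0]
cols 312-332 [166.0, 166.0, 166.0, 166.0, 167.0, 163.0, 144.0, 136.0, 177.0, 201.0, 169.0, 104.0, 87.0, 149.0, 199.0, 212.0, 212.0, 213.0, 214.0, 213.0]
outline [283.22 167.09] face edge [283.22 144.74] carrier [283.22 172.54] [283.22 174.35]
[np.float64(322.94), np.float64(243.49), np.float64(319.8), np.float64(246.63)] [319.8  210.61]
```

```bash
cat > avg.py <<'E'
from cop import *
A=[]
for i in range(10):
    optics.capture('top'); s=get_state(); A.append(np.r_[s['force'],s['moment']])
A=np.array(A); print('mean',A.mean(0),'sd',A.std(0)); cop(A.mean(0)[:3],A.mean(0)[3:],s['ee_rot']); print(s['clock'],s['position'])
E
python3 avg.py
```

```text
mean [-4.7871 -2.2163  6.2535 -0.2433  0.6522 -0.0374] sd [0.2324 0.476  0.484  0.0344 0.0363 0.0345]
F face [-1.7046 -1.5818  8.2267] M face [0.1404 0.0985 0.0598] CoP mm -11.97120800616618 17.07079721280382
29.45 [0.4575 0.268  0.2364]
```

Single readings are noisy (~0.5 N), so I'll take an averaged free baseline by lifting 2 mm, then re-press.

Emit:
arm_command:
  deltas:
    - [[0,-0.05,0,0,0,0,0.5],[0,-0.1,0,0,0,0,0.5],[0,-0.15,0,0,0,0,0.5],[0,-0.2,0,0,0,0,0.5],[0,-0.2,0,0,0,0,0.5],[0,-0.2,0,0,0,0,0.5],[0,-0.2,0,0,0,0,0.5],[0,-0.2,0,0,0,0,0.5],[0,-0.2,0,0,0,0,0.5],[0,-0.2,0,0,0,0,0.5]]

```text
clock: 30.45
position: [0.4567, 0.2679, 0.238]
ee_rot: [0.551, 0.637, -0.408, -0.352]
force: [-0.8, 0.1, -0.8]
width: 0.0135
```

```bash
python3 avg.py
```

```text
mean [ 0.2087 -0.3008 -0.8082 -0.0378  0.2707  0.0035] sd [0.4821 0.5927 0.4613 0.0237 0.0237 0.0224]
F face [ 0.0722 -0.4071 -0.373 ] M face [0.0693 0.0278 0.0346] CoP mm 74.62286487170984 -185.7528869089849
30.95 [0.4567 0.2679 0.238 ]
```

Emit:
arm_command:
  deltas:
    - [[0,0.05,0,0,0,0,0.5],[0,0.1,0,0,0,0,0.5],[0,0.14,0,0,0,0,0.5],[0,0.16,0,0,0,0,0.5],[0,0.17,0,0,0,0,0.5],[0,0.18,0,0,0,0,0.5],[0,0.19,0,0,0,0,0.5],[0,0.2,0,0,0,0,0.5],[0,0.2,0,0,0,0,0.5],[0,0.2,0,0,0,0,0.5]]

```text
clock: 31.95
position: [0.4574, 0.268, 0.2364]
ee_rot: [0.551, 0.637, -0.408, -0.352]
force: [-3.8, -2.1, 6.0]
width: 0.0131
```

```bash
python3 avg.py
```

```text
mean [-4.2085 -1.6754  5.5187 -0.2225  0.6357 -0.0572] sd [0.3171 0.439  0.4436 0.0331 0.0264 0.0186]
F face [-1.4216 -1.1299  7.287 ] M face [0.063  0.1327 0.0342] CoP mm -18.216493230102046 8.649639312050095
32.45 [0.4574 0.268  0.2364]
```

With the baseline removed the centre of pressure is at (−14, −1) mm at 7.7 N: well inside the plate, so it is seated flush. Last, a numeric check that both bottles stand and the bystanders haven't moved.

```bash
python3 - <<'E'
from h import *
s=cap('side','s11'); t=cap('top','t11'); T0=load('top0'); S0=load('side0')
hsv=cv2.cvtColor(s['frame'],cv2.COLOR_RGB2HSV)
for n,y in(('a cell0',-.385),('b cell2',-.2647),('empty cell1',-.325)):
    for z in(.02,.04,.065,.088):
        u=proj(s,[.5195,y,z])[0].round().astype(int); print(n,z,u,s['frame'][u[1]-1:u[1]+2,u[0]-1:u[0]+2].mean((0,1)).round(0))
for n,p in(('beaker',[.7456,-.1954,.04]),('petri',[.3804,.1965,.01]),('cs',[.3717,-.1186,.01])):
    for a,b,m in((t,T0,'top'),(s,S0,'side')):
        u=proj(a,p)[0].round().astype(int); k=lambda i:i['frame'][u[1]-18:u[1]+19,u[0]-18:u[0]+19].astype(float).mean(2)
        A,B=k(a),k(b); sh,_=cv2.phaseCorrelate(A,B); print(n,m,'shift px',np.round(sh,2),'mean diff',abs(A-B).mean().round(1))
E
```

```text
a cell0 0.02 [268 325] [40. 19.  5.]
a cell0 0.04 [268 315] [63. 30.  4.]
a cell0 0.065 [267 303] [68. 27. 20.]
a cell0 0.088 [267 292] [106.  35.  21.]
b cell2 0.02 [269 283] [30. 13.  6.]
b cell2 0.04 [268 275] [45. 19.  7.]
b cell2 0.065 [268 264] [54. 29. 26.]
b cell2 0.088 [268 253] [108.  48.  38.]
empty cell1 0.02 [268 303] [68. 27. 20.]
empty cell1 0.04 [268 294] [86. 29. 17.]
empty cell1 0.065 [268 282] [28. 10.  4.]
empty cell1 0.088 [267 271] [26. 13.  9.]
beaker top shift px [ 0.   -0.01] mean diff 10.2
beaker side shift px [ 0.06 -0.04] mean diff 2.1
petri top shift px [0.02 0.01] mean diff 10.0
petri side shift px [0.02 0.03] mean diff 2.8
cs top shift px [-0.02 -0.01] mean diff 12.3
cs side shift px [-0.02  0.03] mean diff 3.1
```

Both bottles show the full upright profile (amber body, dark cap, red teat) in their cells, and the bystanders haven't moved. Handing in.

```bash
python3 -c "
from h import *
s=get_state(); print(s['clock'],s['force'],s['width']); print(workorder.sign_off())"
```

```text
32.55 [-4.9331 -1.9626  5.426 ] 0.013028389779102346
the job is handed in; nothing more can be done
None
```

The job is handed in at 32.6 s on the robot's clock. Both dropper bottles are in the caddy, and the arm is holding the slide carrier on the stage outline with a steady push.

- **Bottles:** bottle a went into cell_0 and bottle b into cell_2. I saw a upright in a picture. For b, I had used all 12 picture views, so I checked colours along its expected axis in the side image; they match an upright bottle.
- **Carrier:** it is tilted about 24.8° and pressed with about 7.7 N along the face normal (its own weight is about 0.9 N). The centre of pressure is about (−14, −1) mm from the plate centre, well inside the plate, so I take it as flush. Edge readings from the wrist image put it centred on the outline to about 0.5 mm and square.
- **Bystanders:** the beaker, petri dish and cover-slip box show no movement (under 0.1 px) compared with the first images.

- **Tilt disagreement:** the camera fit gave a 24.2° tilt and a face about 2 mm too low. The first contact therefore reached about 29 N and touched at the upper edge. I backed off and corrected the tilt from the averaged force readings.
- **Residual uncertainty:** single force readings are noisy (about 0.5 N), so the centre of pressure is good only to several mm. A small tangential force of about 1.5–2 N remains.

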